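# Shut the fuse drawer and draw the fuse carrier

## Task

The spare-fuse drawer of the bench charging unit was left open, and only with that drawer shut are the fuse sockets dead: first push it fully home until it seats at its detent. Then pinch the two orange side catches of the orange-catch fuse carrier together with the fingers, draw it straight up out of its socket, and finish while still holding it by the pinched catches, upright and still, well clear above the unit. Leave the blue-catch carrier in its socket and the other things on the bench where they are.

Things in the scene. Friction and masses are not known exactly. Their poses are not given: they have to be found in the camera images.
- unit: blue bench unit, fixed, 200 mm deep (x), 280 wide (y). Origin: centre of its underside; x points away from its drawer front. Front step (x -100 to -30 mm) 78 mm high over the drawer; behind it a black deck 125 mm high, 12 mm thick, with two white-framed sockets at x 35, y +65 and -65 mm (openings 53 by 47 mm). Two terminals 14 mm tall at x 86, y +-18 mm.
- drawer (a joint): how far the drawer stands open, in m: 0 fully home, grows as it is pulled out towards the robot (along the unit's -x). Slides with about 1.5 N friction; a sprung detent resists from about 12 mm with about 7 N, snaps over at 5 mm and then draws the drawer to its stop at 0.
- drawer_face (a point): centre of the flat aluminium drawer front's outer face, 37 mm above the bench; the face is 250 mm wide and spans 8 to 66 mm above the bench; it looks along the unit's -x; when home it lies 100 mm before the unit's origin, flush with the step above.
- carrier: fuse carrier with ORANGE catches, loose, locked upright in either socket, axes parallel to the unit's. Grey block 50 mm (x), 88 mm high; 44 mm wide (y) up to 46 mm, 32 mm wide above. Origin: centre of the underside, 40 mm below the deck's top when seated. About 0.23 kg. Opposed sprung catches on its +y and -y sides; hooks under the deck lock it in until both are pinched in 5 to 6 mm.
- carrier_grip (a point): point midway between the orange catches' finger pads, 66 mm above the carrier's origin (26 mm above the deck when seated). Pads are 26 mm (x) by 28 mm high, 62 mm over their outer faces along the carrier's y at rest, 48 mm when fully pinched; nothing else stands beside them. Pinch here along y, from above.
- carrier_left (a joint): inward travel of the orange catch on the carrier's +y side, m: 0 at rest, 0.007 at its stop (3 N to start, 8 N fully in).
- carrier_right (a joint): inward travel of the orange catch on the carrier's -y side, m: 0 at rest, 0.007 at its stop (3 N to start, 8 N fully in).
- spare: the other fuse carrier, same shape and size as the first but with BLUE catches, in the other socket; to be left seated. Origin: centre of its underside.
- spray: spray can standing on the bench beside the unit, 54 mm across, 150 mm tall, blue with white cap; bystander. Origin: centre of its underside.
- carton: small cardboard carton beside the unit, 70 by 50 by 45 mm high; bystander. Origin: centre of its underside.
- driver: screwdriver with a red handle lying on the bench beside the unit, about 200 mm long; bystander. Origin on the underside, mid-length.
Mind the look-alikes: they are no part of the job. Leave any turquoise look-alike of the carrier alone.

How it is judged (in metres and radians):
On the way, in this order (a step that is already met when the one before it is completed fails the run):
1. the drawer is fully home at its detent (value of joint drawer below 0.004 m), for 0.2 s.
2. both orange catches are pinched in by the fingers (value of joint each of carrier_left, carrier_right above 0.004 m and contact force between the fingers and carrier above 2 N), for 0.1 s.
At the end, for the whole second after the job is handed in: Drawer under 4 mm open; fingers hold the orange-catch carrier, both catches in over 4 mm, its underside over 15 mm above the deck (0.14 m above the bench), within 0.25 rad of upright, under 30 mm/s, touching no other thing; blue-catch carrier within 12 mm of its start (all of step 2 and value of joint drawer below 0.004 m and height (world z) of carrier above 0.14 m and angle between carrier's own z axis and vertical below 0.25 rad and linear speed of carrier below 0.03 m/s and contact force between carrier and unit below 0.1 N and contact force between carrier and spare below 0.1 N and contact force between carrier and spray below 0.1 N and contact force between carrier and carton below 0.1 N and distance of spare from where it was at the start of the episode below 0.012 m); the arm keeps its last pose, push and grip.
It fails at once if the orange-catch carrier is drawn up before the drawer is home (value of joint drawer above 0.01 m and distance of carrier from where it was at the start of the episode above 0.012 m).
It fails at once if the blue-catch carrier is drawn up (distance of spare from where it was at the start of the episode above 0.012 m).
It fails at once if the spray can is pushed away (distance of spray from where it was at the start of the episode above 0.03 m).
It fails at once if the carton is pushed away (distance of carton from where it was at the start of the episode above 0.03 m).
It fails at once if the screwdriver is pushed away (distance of driver from where it was at the start of the episode above 0.03 m).
It also fails if it takes over 48 s, if anything falls off the work surface, if the arm or the gripper's body presses on something with over 40 N, if the wrist force passes 120 N, or if a joint passes its speed limit or range.

## Robot

A 7-joint arm with a two-finger parallel gripper is mounted at the origin on the work surface. World frame = base frame: x ahead of the robot, y to its left, z up, the work surface at z = 0. Lengths are in mm, angles in rad, forces in N, time in s.
With the tool pointing down it reaches from about 350 to 900 mm from the base axis. Payload 8.1 kg.
Tool frame: the origin (TCP) lies at the very end of the fingers, on their centre line; the grasp point (between the pads) lies 19 mm behind it; z points along the fingers, y is the direction in which the jaws open and shut (so a half turn about z gives the same grasp; the last joint's range is limited). The gripper opens to 85 mm and grips with 20 to 120 N. Pads are 22 mm wide; open, the fingers measure 114 mm over their backs; the gripper's body (76 mm by 85 mm) begins 54 mm behind the grasp point. The pads swing forward as they close: fully open they stand 13 mm farther back than shut.
Start: joints at [1.005, 0.434, 0.025, 1.573, -0.012, 1.134, -0.075], TCP at [279.014, -559.278, 231.323] pointing down, gripper open.
Joint ranges: [-2.62, 2.62], [-0.44, 2.09], [-1.27, 1.32], [0.08, 2.57], [-1.32, 4.46], [0.12, 2], [-2.74, 2.74]. Speed limits (rad/s): [2.22, 2.22, 3.01, 3.01, 3.14, 3.14, 3.14].

## Interface

Orientations are given as a 3x3 rotation matrix whose columns are the frame's x, y, z axes.
In Python, from rig import arm gives the robot as it stands.
- The arm moves only by the tool servo_tool, never from a script. Its argument "plan" is a list of rows, each an object with "fingers": the gripper's target within -1 to 1 (shut at 1, half-way at 0, fully open at -1); "linear": the shift along the world's x, y, z scaled (see below), a list of three; "turn": the turn, a rotation vector about the world's x, y, z scaled (see below), a list of three. A call has 1 to 8 rows; each row is the pose to reach, as a shift and turn from the pose measured when the call began, turning the shorter way round; what a row does not reach only later rows make up. The controller multiplies each number of a shift by 120 mm and each number of a turn by pi rad. A row lasts 1/10 s, in which the tool goes at most 50 mm and 8.59 degrees, less where a joint would pass 70% of its speed; a pose out of reach is approached as far as the arm can. A call with a number of a shift or a turn outside -1 to 1 is refused whole. A call with a gripper value outside its range is refused whole. The fingers move at their own pace and stop on an object; "force" is the grip in N (left out, the last holds). Time passes only in rows, so rows that repeat a pose let the fingers close. It gives the time, the measured TCP pose, the force and the opening at its end, in the units of the state.
- arm.read_state(): the state, without advancing time (a new reading comes with each control period).
- arm.get_image(name): name is "scene" or "side" or "wrist"; returns (picture, depth): 400x640x3 uint8, blue, green, red; 400x640 float32, mm along the optical axis (not along the pixel's ray), 0 where there is no reading.
- arm.camera_params(name): a dict with "fx", "fy", "cx", "cy" (pixels), "extrinsics" (4x4, takes a point from camera to world coordinates). Camera axes: x right, y down, z forward; pixel columns grow to the right and rows downward; lengths in mm; the calibration is good to about 2 mm. A picture is of the moment at which its call begins: read the wrist's pose just before it. camera_params takes no time and is no camera call; for the wrist camera it gives the pose at the moment of the call.
- arm.sign_off(): hands the job in, once; it reports no verdict.
Trained networks look in the newest picture that a camera, given by its name, has taken for a name from the list of things; names that differ only in an ending like _2 or _b are one class to them, and where a whole thing is asked for, a point or a joint stands for the part that bears it (a point fixed in the world has none). Each returns a list of dicts, best first, with "score" (0 to 1); they miss things now and then, are a little off and sometimes report something else, mostly with a low value. They report only what shows in the picture. A call takes as long as a camera call. They do not tell look-alikes from the thing itself.
- arm.silhouettes(camera, name): "region" (400x640 bool, what is visible of it).
- arm.pinpoint(camera, name): "at" ([x, y, z] in mm, in world coordinates, good to about 4 mm: a listed point, or the origin of a listed thing).
The state is a dict: "time_s": time; "qpos": joint angles; "joint_velocities": joint speeds; "effort": joint torques, N m; "tcp_pos": TCP position; "ee_rot": TCP orientation; "force": force on the tool from outside, world axes, zero at the start; "wrist_torque": the same for the moment, N m; "opening": finger opening in mm.
Only numpy, scipy, OpenCV 4.12 (cv2) and the standard library are available. Lean on these libraries where they do the work, as an engineer would, in place of code of your own. Each camera call takes 0.05 s, during which the arm holds its last target. There are 200 camera calls.

## Working session

There is one attempt and no reset: what is moved stays moved. The work goes in short steps, Python scripts to look and compute and a tool call to move; the robot and the scene stay as the last step left them, time stands still between calls to the robot, and variables do not carry over. Pictures are saved under pics/ and viewed, about 8 in all and at most 12, crops included, and the job is handed in when it is done.

Besides the shell and the picture viewer there is one more tool, called after "Request:" as name(argument=value, ...), one argument or row to a line, values as JSON. servo_tool: Moves the arm, as the interface text tells. Its arguments: {"type":"object","properties":{"plan":{"type":"array","items":{"type":"object","properties":{"fingers":{"type":"number"},"linear":{"type":"array","items":{"type":"number"}},"turn":{"type":"array","items":{"type":"number"}}}}},"force":{"type":"number"}},"required":["plan"]}

```bash
mkdir -p pics; cat > h.py <<'E'
from rig import arm
import numpy as np, cv2
def world(cam,u,v,d):
    p=arm.camera_params(cam);T=np.array(p["extrinsics"])
    u,v,d=map(np.asarray,(u,v,d))
    c=np.stack([(u-p["cx"])/p["fx"]*d,(v-p["cy"])/p["fy"]*d,d],-1)
    return c@T[:3,:3].T+T[:3,3]
E
python3 - <<'E'
from h import *
s=arm.read_state();print(s["time_s"],s["tcp_pos"],np.round(s["ee_rot"],3).tolist(),s["opening"],s["force"])
for c in("scene","side"):
    im,d=arm.get_image(c);cv2.imwrite(f"pics/{c}0.png",im);np.save(f"pics/{c}0.npy",d)
    for n in("unit","drawer_face","carrier","carrier_grip","spare","spray","carton","driver"):
        print(c,n,[(round(r["score"],2),np.round(r["at"]).tolist()) for r in arm.pinpoint(c,n)[:4]])
E
```

```text
0.0 [ 278.73745904 -558.81167807  230.51948234] [[0.895, 0.446, -0.001], [0.446, -0.895, 0.001], [-0.0, -0.002, -1.0]] 85.29904300841065 [-0.72667873 -0.13123056  0.42245857]
scene unit [(0.6, [639.0, -64.0, 1.0]), (0.35, [652.0, 135.0, -1.0])]
scene drawer_face [(0.96, [493.0, -76.0, 36.0])]
scene carrier [(0.87, [810.0, -75.0, -0.0]), (0.85, [829.0, -200.0, -3.0]), (0.82, [676.0, -126.0, 89.0])]
scene carrier_grip [(0.98, [824.0, -203.0, 67.0]), (0.95, [674.0, -130.0, 152.0]), (0.67, [812.0, -68.0, 63.0])]
scene spare [(0.82, [663.0, 3.0, 83.0])]
scene spray [(0.81, [654.0, 132.0, -0.0])]
scene carton [(0.83, [717.0, -294.0, -0.0]), (0.74, [674.0, -126.0, 151.0])]
scene driver [(0.8, [486.0, 148.0, 2.0])]
side unit [(0.85, [639.0, -70.0, -2.0])]
side drawer_face [(0.6, [501.0, -78.0, 38.0]), (0.42, [638.0, -63.0, 2.0])]
side carrier [(0.74, [671.0, -129.0, 83.0]), (0.71, [815.0, -70.0, -2.0])]
side carrier_grip [(0.93, [677.0, -125.0, 148.0]), (0.6, [813.0, -69.0, 66.0]), (0.54, [832.0, -199.0, 67.0])]
side spare [(0.65, [666.0, -1.0, 85.0])]
side spray [(0.58, [651.0, 139.0, 3.0])]
side carton []
side driver [(0.79, [486.0, 148.0, -1.0])]
```

View pics/scene0.png

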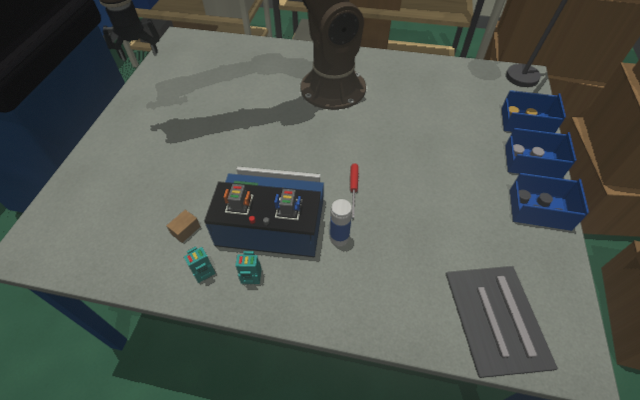

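View pics/side0.png

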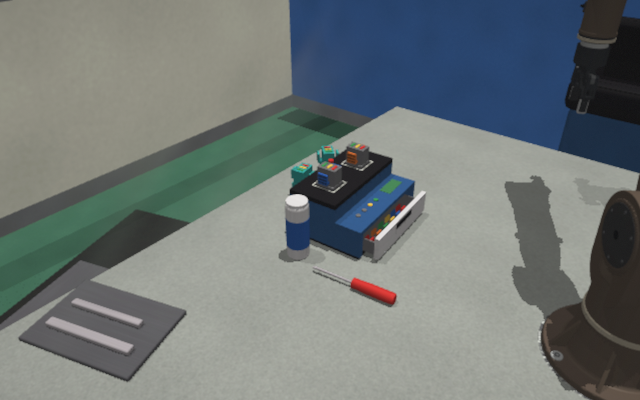

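```bash
python3 - <<'E'
from h import *
for c in("scene","side"):
    d=np.load(f"pics/{c}0.npy");v,u=np.mgrid[:400,:640]
    P=world(c,u,v,d);im=cv2.imread(f"pics/{c}0.png")
    ok=d>0
    near=ok&(P[...,0]>440)&(P[...,0]<800)&(abs(P[...,1]+65)<170)
    deck=near&(abs(P[...,2]-125)<5)
    r=cv2.minAreaRect(P[deck][:,:2].astype(np.float32));print(c,"deck",r,np.median(P[deck][:,2]))
    step=near&(abs(P[...,2]-78)<5);print("step",cv2.minAreaRect(P[step][:,:2].astype(np.float32)))
    f=near&(P[...,2]>15)&(P[...,2]<60)&(P[...,0]<560)&(P[...,1]<70)
    Q=P[f]; 
    if len(Q)>20:
        l=cv2.fitLine(Q[:,:2].astype(np.float32),cv2.DIST_HUBER,0,.01,.01).ravel();print("face",len(Q),l,Q[:,1].min(),Q[:,1].max())
    h=cv2.cvtColor(im,cv2.COLOR_BGR2HSV)
    o=near&(h[...,0]>5)&(h[...,0]<20)&(h[...,1]>150)&(h[...,2]>100)&(P[...,2]>128)
    print("orange",o.sum(),P[o].min(0),P[o].max(0))
E
```

```text
scene deck ((669.9788208007812, -63.0389404296875), (135.42288208007812, 280.68017578125), 3.9706673622131348) 124.85450091638904
step ((666.0973510742188, -71.27847290039062), (266.3718566894531, 297.13861083984375), 3.8385274410247803)
face 301 [ 7.0874542e-02 -9.9748522e-01  5.0700037e+02 -7.3088432e+01] -199.32067007987385 68.77588038696376
orange 56 [ 663.01972535 -157.50381265  142.01044674] [690.79208899 -96.03671072 167.04177726]
side deck ((670.0933837890625, -63.39591979980469), (134.0550537109375, 286.3828430175781), 4.299360275268555) 124.8993576447159
step ((665.3510131835938, -68.04246520996094), (270.3022766113281, 296.0933532714844), 2.0308878421783447)
face 1494 [ 6.0846347e-02  9.9814713e-01  5.1233112e+02 -6.9413956e+01] -214.68178716191142 69.99037808308492
orange 35 [ 659.71759703 -111.27144803  140.2088194 ] [696.78767292 -94.12499203 165.94299041]
```

The scene view shows the orange carrier at about (237,197), on the unit's -y side. The blue one is at (288,203), two turquoise look-alikes stand behind the unit at (200,264) and (248,268), and the drawer is open with its face at (278,173). From the depth fit the unit's yaw is about +4°, its origin about (635,-66) and the carrier about (674.5,-128). The face when home should be near (535,-73). The side view agrees.

Request:
servo_tool(
  plan=[
    {"fingers": 1,"linear": [0.12,0.35,0],"turn": [0,0,-0.04]},
    {"fingers": 1,"linear": [0.24,0.7,0],"turn": [0,0,-0.08]},
    {"fingers": 1,"linear": [0.36,1,0],"turn": [0,0,-0.125]},
    {"fingers": 1,"linear": [0.36,1,0],"turn": [0,0,-0.125]},
  ],
)

```text
time_s: 1.3
tcp_pos: [325.5, -434.0, 231.5]
ee_rot: [[0.997, 0.071, 0.001], [0.071, -0.997, 0.002], [0.002, -0.002, -1.0]]
force: [0.3, -0.6, -0.8]
opening: 28.2
```

Request:
servo_tool(
  plan=[
    {"fingers": 1,"linear": [0.12,0.35,0],"turn": [0,0,0]},
    {"fingers": 1,"linear": [0.24,0.7,0],"turn": [0,0,0]},
    {"fingers": 1,"linear": [0.36,1,0],"turn": [0,0,0]},
    {"fingers": 1,"linear": [0.36,1,0],"turn": [0,0,0]},
  ],
)

```text
time_s: 1.7
tcp_pos: [371.0, -309.3, 231.8]
ee_rot: [[0.997, 0.079, 0.003], [0.079, -0.997, 0.004], [0.003, -0.004, -1.0]]
force: [0.6, -0.4, 0.5]
opening: 0.2
```

Request:
servo_tool(
  plan=[
    {"fingers": 1,"linear": [0.12,0.35,0],"turn": [0,0,0]},
    {"fingers": 1,"linear": [0.24,0.7,0],"turn": [0,0,0]},
    {"fingers": 1,"linear": [0.36,1,0],"turn": [0,0,0]},
    {"fingers": 1,"linear": [0.36,1,0],"turn": [0,0,0]},
  ],
)

```text
time_s: 2.1
tcp_pos: [416.4, -185.2, 232.2]
ee_rot: [[0.996, 0.087, 0.004], [0.087, -0.996, 0.005], [0.005, -0.005, -1.0]]
force: [-0.1, -0.6, -0.5]
opening: 0.4
```

Request:
servo_tool(
  plan=[
    {"fingers": 1,"linear": [0.12,0.35,0],"turn": [0,0,0]},
    {"fingers": 1,"linear": [0.24,0.7,0],"turn": [0,0,0]},
    {"fingers": 1,"linear": [0.3,1,0],"turn": [0,0,0]},
    {"fingers": 1,"linear": [0.3,1,0],"turn": [0,0,0]},
  ],
)

```text
time_s: 2.5
tcp_pos: [453.7, -61.4, 232.5]
ee_rot: [[0.996, 0.094, 0.005], [0.094, -0.996, 0.007], [0.006, -0.007, -1.0]]
force: [-0.4, 0.4, 1.0]
opening: -0.1
```

Request:
servo_tool(
  plan=[
    {"fingers": 1,"linear": [-0.11,-0.15,-0.4],"turn": [0.002,-0.002,-0.008]},
    {"fingers": 1,"linear": [-0.11,-0.15,-0.8],"turn": [0.002,-0.002,-0.008]},
    {"fingers": 1,"linear": [-0.11,-0.15,-1],"turn": [0.002,-0.002,-0.008]},
    {"fingers": 1,"linear": [-0.11,-0.15,-1],"turn": [0.002,-0.002,-0.008]},
  ],
)

```text
time_s: 2.9
tcp_pos: [438.1, -81.1, 109.7]
ee_rot: [[0.998, 0.068, 0.006], [0.068, -0.998, 0.013], [0.007, -0.013, -1.0]]
force: [-0.4, -0.2, 0.3]
opening: 0.2
```

Request:
servo_tool(
  plan=[
    {"fingers": 1,"linear": [0,0,-0.35],"turn": [0,0,0]},
    {"fingers": 1,"linear": [0,0,-0.7],"turn": [0,0,0]},
    {"fingers": 1,"linear": [0,0,-0.7],"turn": [0,0,0]},
  ],
)

```text
time_s: 3.2
tcp_pos: [436.2, -82.0, 23.3]
ee_rot: [[0.998, 0.067, -0.0], [0.067, -0.998, 0.013], [0.001, -0.013, -1.0]]
force: [-0.3, -0.6, 0.4]
opening: 0.1
```

```bash
python3 - <<'E'
from h import *
s=arm.read_state();print(s["time_s"],s["tcp_pos"],s["force"])
print([(round(r["score"],2),np.round(r["at"]).tolist()) for c in("scene","side") for r in (arm.get_image(c),arm.pinpoint(c,"drawer_face"))[1][:2]])
im,d=arm.get_image("side");cv2.imwrite("pics/side1.png",cv2.resize(im[100:300,260:560],None,fx=2.5,fy=2.5))
E
```

```text
3.2 [436.23137119 -82.02388877  23.323074  ] [-0.28813169 -0.64723806  0.39882555]
[(0.72, [495.0, -76.0, 35.0]), (0.92, [496.0, -78.0, 36.0])]
```

View pics/side1.png

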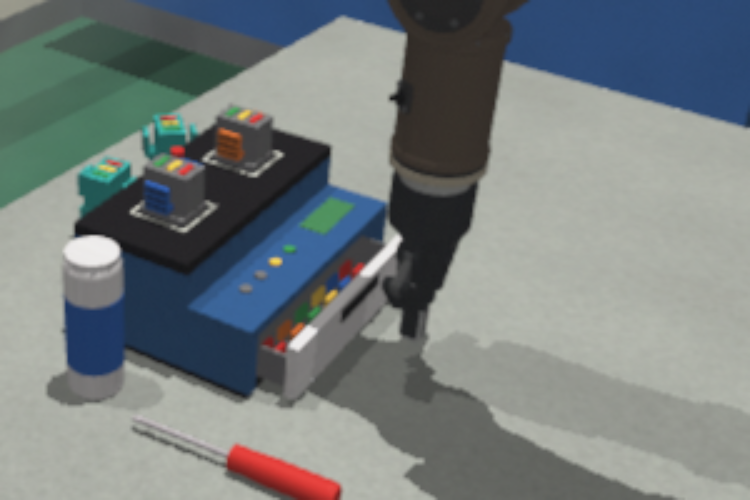

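The fingers stand in front of the drawer, at about (415,325) in the crop, with the drawer still open and its face near x 496. Next I push along the unit's x.

Request:
servo_tool(
  plan=[
    {"fingers": 1,"linear": [0.2,0.015,0],"turn": [0,0,0]},
    {"fingers": 1,"linear": [0.35,0.025,0],"turn": [0,0,0]},
    {"fingers": 1,"linear": [0.45,0.032,0],"turn": [0,0,0]},
    {"fingers": 1,"linear": [0.52,0.037,0],"turn": [0,0,0]},
    {"fingers": 1,"linear": [0.6,0.042,0],"turn": [0,0,0]},
  ],
)

```text
time_s: 3.95
tcp_pos: [511.8, -76.6, 28.7]
ee_rot: [[0.998, 0.068, 0.009], [0.068, -0.998, 0.012], [0.01, -0.012, -1.0]]
force: [-2.1, -0.2, 1.1]
opening: -0.3
```

Request:
servo_tool(
  plan=[
    {"fingers": 1,"linear": [0.03,0.002,0],"turn": [0,0,0]},
    {"fingers": 1,"linear": [0.06,0.004,0],"turn": [0,0,0]},
    {"fingers": 1,"linear": [0.09,0.006,0],"turn": [0,0,0]},
    {"fingers": 1,"linear": [0.09,0.006,0],"turn": [0,0,0]},
  ],
)

```text
time_s: 4.35
tcp_pos: [517.1, -76.2, 27.6]
ee_rot: [[0.998, 0.067, -0.001], [0.067, -0.998, 0.012], [0.0, -0.012, -1.0]]
force: [-12.3, 0.1, 4.1]
opening: 0.4
```

Request:
servo_tool(
  plan=[
    {"fingers": 1,"linear": [0.03,0.002,-0.01],"turn": [0,0,0]},
    {"fingers": 1,"linear": [0.06,0.004,-0.01],"turn": [0,0,0]},
    {"fingers": 1,"linear": [0.06,0.004,-0.01],"turn": [0,0,0]},
  ],
)

```text
time_s: 4.65
tcp_pos: [522.4, -75.7, 26.4]
ee_rot: [[0.998, 0.068, -0.004], [0.068, -0.998, 0.012], [-0.003, -0.012, -1.0]]
force: [-5.4, 1.3, 2.4]
opening: 0.4
```

```bash
python3 - <<'E'
from h import *
s=arm.read_state();print(s["time_s"],s["tcp_pos"],s["force"])
print([(round(r["score"],2),np.round(r["at"]).tolist()) for c in("scene","side") for r in (arm.get_image(c),arm.pinpoint(c,"drawer_face"))[1][:2]])
im,d=arm.get_image("side");cv2.imwrite("pics/side2.png",cv2.resize(im[100:300,260:560],None,fx=2.5,fy=2.5))
E
```

```text
4.65 [522.43761085 -75.72927765  26.37854722] [-5.39594786  1.26633111  2.38890101]
[(0.53, [676.0, -127.0, 150.0]), (0.24, [677.0, -125.0, 89.0]), (0.79, [534.0, -76.0, 38.0])]
```

View pics/side2.png

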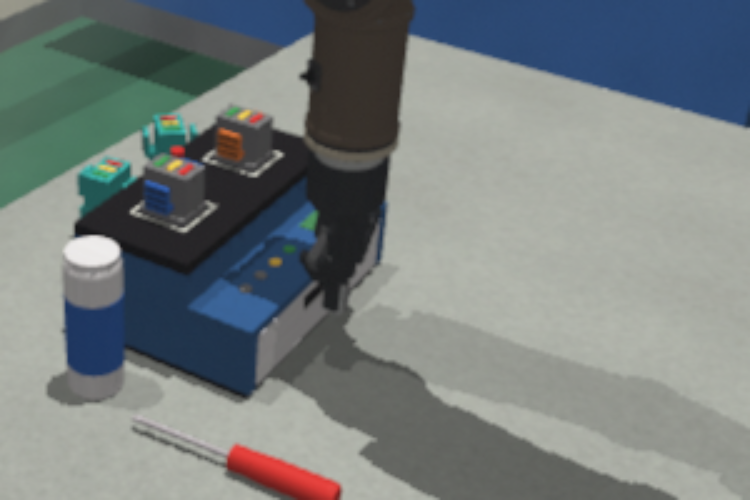

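The face now looks flush with the step. I push a little more to confirm the drawer is on its stop.

Request:
servo_tool(
  plan=[
    {"fingers": 1,"linear": [0.03,0.002,-0.01],"turn": [0,0,0]},
    {"fingers": 1,"linear": [0.05,0.004,-0.01],"turn": [0,0,0]},
    {"fingers": 1,"linear": [0.05,0.004,-0.01],"turn": [0,0,0]},
    {"fingers": 1,"linear": [0.05,0.004,-0.01],"turn": [0,0,0]},
  ],
)

```text
time_s: 5.3
tcp_pos: [521.9, -75.4, 23.1]
ee_rot: [[0.998, 0.068, -0.016], [0.068, -0.998, 0.012], [-0.015, -0.013, -1.0]]
force: [-15.4, -0.1, 1.8]
opening: -0.0
```

The drawer is on its stop: 15 N and no further advance. Now I back off, rise, open the fingers and go above the carrier.

Request:
servo_tool(
  plan=[
    {"fingers": 1,"linear": [-0.2,-0.014,0],"turn": [0,0,0]},
    {"fingers": 1,"linear": [-0.5,-0.035,0.05],"turn": [0,-0.005,0]},
    {"fingers": 1,"linear": [-0.5,-0.035,0.4],"turn": [0.004,-0.005,0]},
    {"fingers": 0,"linear": [-0.5,-0.035,0.8],"turn": [0.004,-0.005,0]},
    {"fingers": -1,"linear": [-0.5,-0.035,1],"turn": [0.004,-0.005,0]},
    {"fingers": -1,"linear": [-0.5,-0.035,1],"turn": [0.004,-0.005,0]},
  ],
)

```text
time_s: 5.9
tcp_pos: [464.4, -79.9, 146.8]
ee_rot: [[0.998, 0.068, 0.007], [0.068, -0.997, 0.023], [0.009, -0.023, -1.0]]
force: [0.7, 0.4, 0.1]
opening: 43.2
```

Request:
servo_tool(
  plan=[
    {"fingers": -1,"linear": [0,0,0.4],"turn": [0,0,0]},
    {"fingers": -1,"linear": [0,0,0.8],"turn": [0,0,0]},
    {"fingers": -1,"linear": [0,0,1],"turn": [0,0,0]},
    {"fingers": -1,"linear": [0.3,-0.08,1],"turn": [0,0,0]},
    {"fingers": -1,"linear": [0.7,-0.16,1],"turn": [0,0,0]},
    {"fingers": -1,"linear": [1,-0.25,1],"turn": [0,0,0]},
    {"fingers": -1,"linear": [1,-0.25,1],"turn": [0,0,0]},
  ],
)

```text
time_s: 6.6
tcp_pos: [587.6, -111.3, 264.6]
ee_rot: [[0.998, 0.067, 0.007], [0.067, -0.997, 0.023], [0.009, -0.023, -1.0]]
force: [0.2, 0.9, -0.4]
opening: 85.2
```

Request:
servo_tool(
  plan=[
    {"fingers": -1,"linear": [0.35,-0.07,0],"turn": [-0.007,0.002,0]},
    {"fingers": -1,"linear": [0.72,-0.14,0],"turn": [-0.007,0.002,0]},
    {"fingers": -1,"linear": [0.72,-0.14,0],"turn": [-0.007,0.002,0]},
    {"fingers": -1,"linear": [0.72,-0.14,0],"turn": [-0.007,0.002,0]},
  ],
)

```text
time_s: 7.0
tcp_pos: [673.8, -127.8, 262.6]
ee_rot: [[0.998, 0.067, -0.002], [0.067, -0.998, 0.002], [-0.002, -0.002, -1.0]]
force: [0.0, -0.1, 0.1]
opening: 85.4
```

```bash
python3 - <<'E'
from h import *
s=arm.read_state();print(s["time_s"],s["tcp_pos"],np.round(s["ee_rot"],3).tolist())
im,d=arm.get_image("wrist");cv2.imwrite("pics/w0.png",im)
for n in("carrier","carrier_grip","spare"):print(n,[(round(r["score"],2),np.round(r["at"],1).tolist()) for r in arm.pinpoint("wrist",n)[:3]])
v,u=np.mgrid[:400,:640];P=world("wrist",u,v,d)
h=cv2.cvtColor(im,cv2.COLOR_BGR2HSV)
near=(d>0)&(abs(P[...,0]-675)<60)&(abs(P[...,1]+128)<60)
o=near&(h[...,0]>5)&(h[...,0]<22)&(h[...,1]>140)&(h[...,2]>80)&(P[...,2]>135)
print("orange",o.sum(),P[o].min(0),P[o].max(0))
R=np.array([[.9976,-.0698],[.0698,.9976]]);q=P[o][:,:2]@R;print("local mid",(q.min(0)+q.max(0))/2@R.T,np.ptp(q,axis=0))
t=near&(P[...,2]>168)&(P[...,2]<180);print("top",cv2.minAreaRect(P[t][:,:2].astype(np.float32)),np.median(P[t][:,2]))
im,d=arm.get_image("side");cv2.imwrite("pics/side3.png",cv2.resize(im[100:300,260:560],None,fx=2.5,fy=2.5))
print([(round(r["score"],2),np.round(r["at"]).tolist()) for r in arm.pinpoint("side","drawer_face")])
E
```

```text
7.0 [ 673.83157245 -127.83788483  262.59095601] [[0.998, 0.067, -0.002], [0.067, -0.998, 0.002], [-0.002, -0.002, -1.0]]
carrier [(0.74, [673.8, -131.1, 81.4]), (0.61, [811.8, -72.6, 2.9]), (0.57, [822.8, -197.9, 2.2])]
carrier_grip [(0.87, [814.5, -67.8, 65.7]), (0.63, [675.0, -127.4, 154.2])]
spare []
orange 948 [ 659.97219197 -158.76535174  139.12418412] [689.78759891 -95.74535498 177.3804081 ]
local mid [ 674.85057923 -127.37685969] [26.17670581 61.88085674]
top ((674.460693359375, -126.47777557373047), (50.29895782470703, 56.85297393798828), 4.522934436798096) 174.9191750885089
[(0.56, [537.0, -77.0, 35.0])]
```

View pics/w0.png

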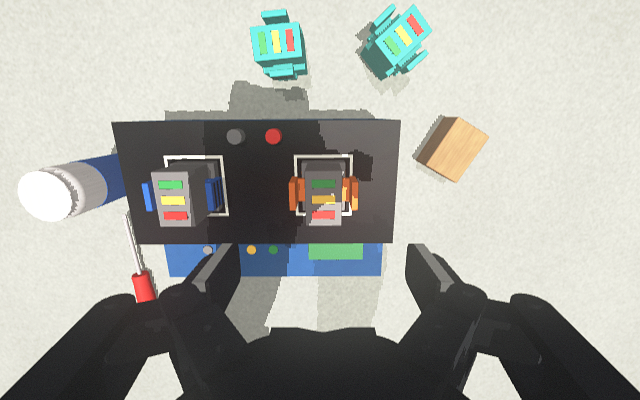

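View pics/side3.png

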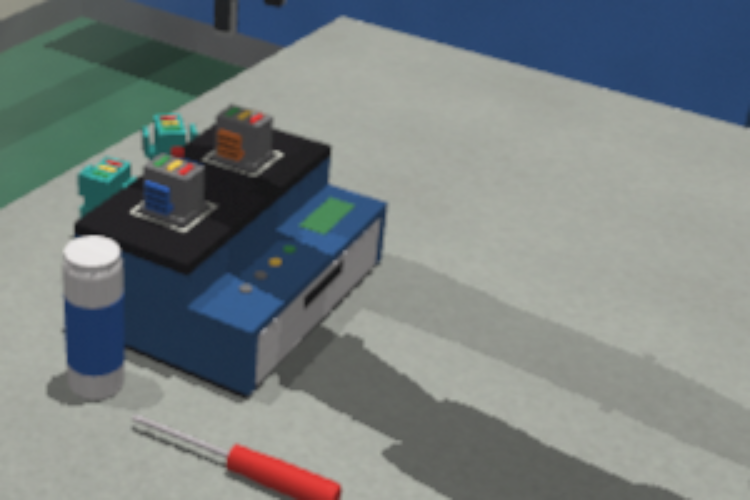

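The wrist view shows the orange carrier at (323,195) between the open fingers, and the side view shows the drawer flush. The measured carrier centre (674.8,-127.4) agrees with the unit fit. Next I descend and pinch.

Request:
servo_tool(
  plan=[
    {"fingers": -1,"linear": [0.01,0,-0.3],"turn": [0,0,0]},
    {"fingers": -1,"linear": [0.01,0,-0.6],"turn": [0,0,0]},
    {"fingers": -1,"linear": [0.01,0,-0.8],"turn": [0,0,0]},
    {"fingers": -1,"linear": [0.01,0,-0.8],"turn": [0,0,0]},
  ],
  force=30,
)

```text
time_s: 7.7
tcp_pos: [671.9, -127.9, 166.1]
ee_rot: [[0.998, 0.067, -0.005], [0.067, -0.998, 0.002], [-0.005, -0.002, -1.0]]
force: [-0.1, 0.1, -0.3]
opening: 85.5
```

Request:
servo_tool(
  plan=[
    {"fingers": -1,"linear": [0,0,-0.14],"turn": [0,0,0]},
    {"fingers": -1,"linear": [0,0,-0.27],"turn": [0,0,0]},
    {"fingers": -1,"linear": [0,0,-0.27],"turn": [0,0,0]},
  ],
)

```text
time_s: 8.0
tcp_pos: [670.9, -127.9, 132.5]
ee_rot: [[0.998, 0.067, -0.007], [0.067, -0.998, 0.002], [-0.007, -0.002, -1.0]]
force: [0.4, -0.5, -1.0]
opening: 85.6
```

Request:
servo_tool(
  plan=[
    {"fingers": -1,"linear": [0.03,0.004,0.01],"turn": [0,-0.002,0]},
    {"fingers": 1,"linear": [0.03,0.004,0.01],"turn": [0,-0.002,0]},
    {"fingers": 1,"linear": [0.03,0.004,0.01],"turn": [0,-0.002,0]},
    {"fingers": 1,"linear": [0.03,0.004,0.01],"turn": [0,-0.002,0]},
    {"fingers": 1,"linear": [0.03,0.004,0.01],"turn": [0,-0.002,0]},
    {"fingers": 1,"linear": [0.03,0.004,0.01],"turn": [0,-0.002,0]},
    {"fingers": 1,"linear": [0.03,0.004,0.01],"turn": [0,-0.002,0]},
    {"fingers": 1,"linear": [0.03,0.004,0.01],"turn": [0,-0.002,0]},
  ],
  force=30,
)

```text
time_s: 8.8
tcp_pos: [675.6, -127.9, 136.1]
ee_rot: [[0.998, 0.067, 0.003], [0.067, -0.998, 0.001], [0.003, -0.001, -1.0]]
force: [-2.1, -1.4, 9.4]
opening: 45.4
```

```bash
python3 - <<'E'
from h import *
im,d=arm.get_image("side");a=cv2.resize(im[110:190,310:410],(800,640))[:590]
cv2.imwrite("pics/side4.png",a)
s=arm.read_state();print(s["time_s"],s["tcp_pos"],s["force"],s["opening"])
E
```

```text
8.85 [ 675.66045517 -127.93693382  136.14856275] [-1.3581357  -0.62207916 10.87069827] 44.869664357487004
```

View pics/side4.png

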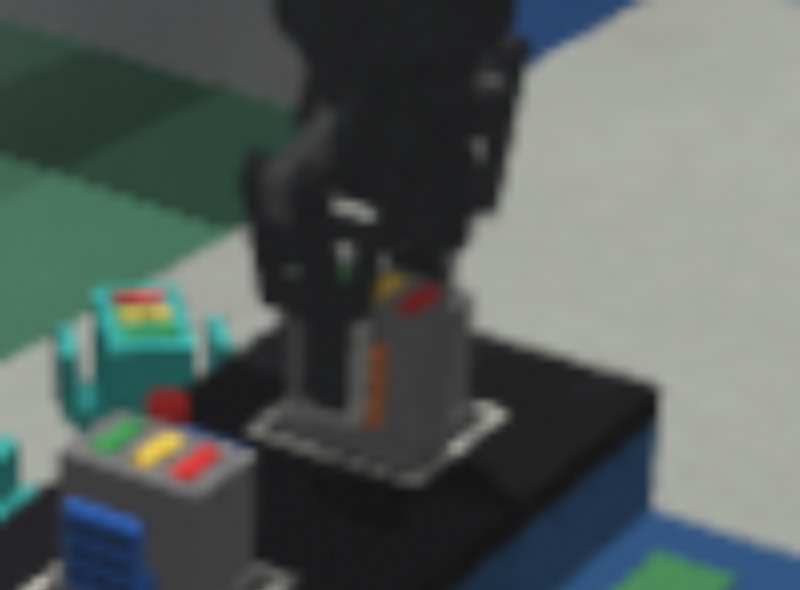

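The fingers sit squarely on the orange pads, at about (330,370) in the crop, and are pinched in. I lift straight up.

Request:
servo_tool(
  plan=[
    {"fingers": 1,"linear": [0,0,0.04],"turn": [0,0,0]},
    {"fingers": 1,"linear": [0,0,0.09],"turn": [0,0,0]},
    {"fingers": 1,"linear": [0,0,0.15],"turn": [0,0,0]},
    {"fingers": 1,"linear": [0,0,0.2],"turn": [0,0,0]},
  ],
)

```text
time_s: 9.25
tcp_pos: [675.6, -127.8, 160.7]
ee_rot: [[0.998, 0.067, 0.003], [0.067, -0.998, 0.001], [0.003, -0.001, -1.0]]
force: [0.1, 0.1, -3.7]
opening: 44.3
```

Request:
servo_tool(
  plan=[
    {"fingers": 1,"linear": [0,0,0.12],"turn": [0,0,0]},
    {"fingers": 1,"linear": [0,0,0.25],"turn": [0,0,0]},
    {"fingers": 1,"linear": [0,0,0.4],"turn": [0,0,0]},
    {"fingers": 1,"linear": [0,0,0.55],"turn": [0,0,0]},
    {"fingers": 1,"linear": [0,0,0.65],"turn": [0,0,0]},
    {"fingers": 1,"linear": [0,0,0.7],"turn": [0,0,0]},
    {"fingers": 1,"linear": [0,0,0.7],"turn": [0,0,0]},
    {"fingers": 1,"linear": [0,0,0.7],"turn": [0,0,0]},
  ],
)

```text
time_s: 10.05
tcp_pos: [675.3, -127.8, 244.0]
ee_rot: [[0.998, 0.067, 0.001], [0.067, -0.998, 0.001], [0.002, -0.001, -1.0]]
force: [-0.2, -0.0, -3.7]
opening: 44.4
```

```bash
python3 - <<'E'
from h import *
s=arm.read_state();print(s["time_s"],s["tcp_pos"],s["force"],s["opening"],np.abs(s["joint_velocities"]).max())
im,d=arm.get_image("side");cv2.imwrite("pics/side5.png",cv2.resize(im[80:300,260:500],None,fx=2.7,fy=2.7))
for c in("side","scene"):
    if c=="scene":arm.get_image(c)
    for n in("carrier","spare","drawer_face"):print(c,n,[(round(r["score"],2),np.round(r["at"]).tolist()) for r in arm.pinpoint(c,n)[:3]])
E
```

```text
10.05 [ 675.2529054  -127.82730106  244.00404946] [-0.190537   -0.01143682 -3.69655445] 44.38891164120046 0.008620450824379884
side carrier [(0.98, [671.0, -128.0, 190.0]), (0.69, [815.0, -72.0, -1.0])]
side spare [(0.95, [665.0, 4.0, 83.0])]
side drawer_face [(0.74, [536.0, -75.0, 38.0]), (0.5, [672.0, -131.0, 191.0])]
scene carrier [(0.91, [809.0, -76.0, -2.0]), (0.74, [827.0, -201.0, -2.0]), (0.58, [674.0, -128.0, 194.0])]
scene spare [(0.86, [660.0, 2.0, 86.0])]
scene drawer_face []
```

View pics/side5.png

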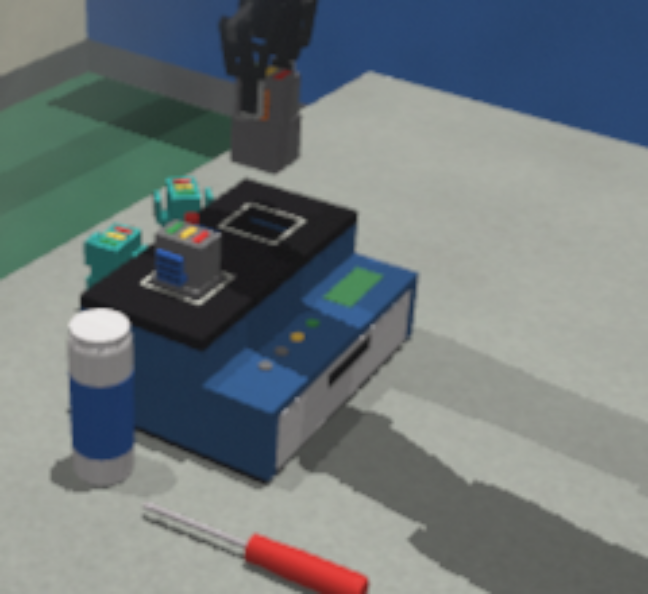

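The carrier hangs upright in the fingers, at about (265,130) in the crop. Its underside is at about z 190, the socket is empty, the blue carrier is still seated and the drawer is shut.

```bash
python3 -c "
from rig import arm
print(arm.sign_off())"
```

```text
the job is handed in; nothing more can be done
None
```

The job is handed in. The drawer is shut, and the orange-catch carrier is out of its socket and held by its pinched catches. It took about 10 s of the 48 s; `sign_off` reports no verdict.

- **Drawer:** I pushed it with closed fingers past the detent. It then stood still against about 15 N. The last side view shows it flush with the step, and the network puts its face at x 536 against about 535 expected.
- **Carrier:** I pinched both orange catches at 30 N and drew the carrier straight up. It is held upright and still, with its underside at z of about 190 mm (140 mm needed). The wrist force of about 3.7 N is a little above the carrier's stated weight of about 2.3 N.
- **Other things:** The blue-catch carrier is still seated; the network's readings for it stay within its few millimetres of error. In the last picture the spray can, screwdriver and look-alikes are where they were. The carton was not in that picture, but I never went near it.

Two readings did not fit exactly:
- **Finger opening:** It read 44.4 mm, below the 48 mm expected with both catches fully in. I put that down to the pads flexing. I could not read the catch travel directly.
- **Drawer check from the scene camera:** The last look from that camera did not find the drawer face, because the unit hides it from there. Only the side camera and the push force confirm that it is home.

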